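# Match the loose hinge leaf to the jamb leaf and hold it for the pin

## Robot

A 6-joint arm with a two-finger parallel gripper is mounted at the origin on a cart in front of the work surface, level with it; the furniture and walls round the work are solid. World frame = base frame: x ahead of the robot, y to its left, z up, the work surface at z = 0. Lengths are in m, angles in rad, forces in N, time in s.
With the tool pointing down it reaches from about 0.35 to 0.85 m from the base axis. Payload 8.1 kg.
Tool frame: the origin (TCP) lies on the centre line of the jaws, within the pads' length; the fingertips stand 17 mm ahead of it and the grasp point (between the pads) lies 2 mm behind it (robot.tip_reach is the z of the fingertips in the tool frame, in m); z points along the fingers, y is the direction in which the jaws open and shut (so a half turn about z gives the same grasp; the last joint's range is limited). The gripper opens to 93 mm and grips with 3 to 60 N. Pads are 15 mm wide; open, the fingers measure 128 mm over their backs; the gripper's body (75 mm by 188 mm) begins 65 mm behind the grasp point.
Start: joints at [1.038, 0.13, 1.488, -0, 1.523, -0.085], TCP at [0.26, 0.541, 0.236] pointing down, gripper open.
Joint ranges: [-2.96, 2.96], [-0.89, 2.26], [0.02, 2.5], [-1.34, 4.48], [0, 2.73], [-2.66, 2.66]. Speed limits (rad/s): [2.39, 2.39, 2.79, 3.14, 3.14, 3.14].

## Interface

Orientations are given as a rotation vector (axis times angle).
In Python, from plant import robot, read_camera, ticket gives the robot as it stands.
- The arm moves only by the tool arm_command, never from a script. Its argument "rows" is a list of rows, each a list of 7 numbers: the shift along the world's x, y, z each as a share of 0.8 m, from -1 to 1, then the turn, a rotation vector about the world's x, y, z each as a share of 30 degrees, from -1 to 1, then the closure, from 0 (fully open) to 1 (shut). A call has 1 to 12 rows; each row is the pose to reach, as a shift and turn from the pose measured when the call began; what a row does not reach only later rows make up. A row lasts 1/12 s, in which the tool goes at most 41.7 mm and 7.16 degrees, less where a joint would pass 70% of its speed; a pose out of reach is approached as far as the arm can. A call with a number of a shift or a turn outside -1 to 1 is refused whole. A call with a gripper value outside its range is refused whole. The fingers move at their own pace and stop on an object; "grip_force" is the grip in N (left out, the last holds). Time passes only in rows, so rows that repeat a pose let the fingers close. It gives the time, the measured TCP pose, the force and the opening at its end, in the units of the state.
- robot.read_state(): the state, without advancing time (a new reading comes with each control period).
- read_camera(name): name is "scene" or "side" or "wrist"; returns a dict with "frame" (420x560x3 uint8, red, green, blue), "camera_matrix" (3x3 intrinsics, pixels), "cam_to_world" (4x4, takes a point from camera to world coordinates). Camera axes: x right, y up, looking along -z (the intrinsics and any distortion apply to the point x, -y, -z); pixel columns grow to the right and rows downward; lengths in m; the calibration is good to about 2 mm. A picture is of the moment at which its call begins. There is no depth.
- ticket.close_job(): hands the job in, once; it reports no verdict.
The state is a dict: "t": time; "q": joint angles; "dq": joint speeds; "joint_torque": joint torques, N m; "tool_pos": TCP position; "orientation": TCP orientation; "force": force on the tool from outside, world axes, zero at the start; "wrist_torque": the same for the moment, N m; "opening": finger opening in m.
Only numpy, scipy, OpenCV 4.12 (cv2) and the standard library are available. Lean on these libraries where they do the work, as an engineer would, in place of code of your own. Each camera call takes 0.05 s, during which the arm holds its last target.

## Task

Pick up the loose orange hinge leaf by its upright fin and lower its knuckle into the gap between the two grey knuckles on the jamb block, plate level and pointing away from the block, until the three knuckle holes line up so that the hinge pin would slide straight through. Finish still holding the leaf there, steady in the gripper, because a colleague will push the pin in: do not let go, and leave the pin and the other things on the desk where they are.

Things in the scene. Friction and masses are not known exactly. Their poses are not given: they have to be found in the camera images.
- leaf: loose orange printed hinge leaf, 0.06 kg, lying flat. Origin on its underside below the middle of its one knuckle; x from knuckle along the plate, y along the bore, z up. In mm: knuckle 30 long (y -15..15), 18 outside, bore 10. Plate 5 thick, x 14..74, y -35..35, joined by a neck 30 wide. Upright grip fin on the plate: x 27..53, 12 thick (y -6..6), top 44 above the underside
- leaf_bore (a point): middle of the orange leaf's knuckle bore, 9 mm above its underside; axes as leaf
- leaf_fin (a point): middle of the top edge of the orange leaf's grip fin, 40 mm along x from the bore, 44 above the underside
- jamb: fixed jamb: wooden block, black foot, grey leaf on top with two knuckles overhanging one side. Origin on the desk below the bore's middle; x points out of the block, as the loose plate must; y along the bore. In mm: grey knuckles 18 outside, bore 10, at y -40..-18 and 18..40 (gap 36). Wood x -74..-14, y -42..42; grey leaf top 56; foot x -92..-14, y -50..50
- jamb_bore (a point): point on the axis of the grey knuckles' bores, midway in the gap, 60 mm above the desk: the middle of the orange bore belongs here. Axes as jamb. Nothing lies under the gap or on the +x side, so the leaf stays there only while held
- hinge_pin: steel hinge pin 6 in diameter, 110 long, square head 10, lying loose on the desk; leave alone. Origin on the desk under its middle, y along it
- screwdriver: red screwdriver 190 long, 29 thick, lying; leave alone. Origin under its middle, y along it
- tape: roll of tan tape, 100 across, 25 high; leave alone. Origin under its middle
- glue_stick: white and green glue stick 91 long, 20 thick, lying; leave alone. Origin under its middle, y along it
Not all that is in view belongs to the job. What is meant by the leaf is not red, and is the smaller of those in its own colour.

How it is judged:
On the way:
1. the orange leaf is picked up in the gripper, clear of the desk (height (world z) of leaf_bore above 0.045 m and contact force between leaf and the fingers above 1 N), for 0.2 s.
At the end, for the whole second after the job is handed in: Leaf at rest in the fingers (over 1 N): bore within 2.8 mm across and in height of the grey axis, 4 mm along it, parallel within 0.08 rad, plate level within 0.15 rad and pointing out of the block, under 8 N on the jamb; pin, screwdriver, tape, glue stick moved under 30 mm (x of leaf_bore in the frame of jamb between -0.0028 and 0.0028 m and z of leaf_bore in the frame of jamb between 0.0572 and 0.0628 m and y of leaf_bore in the frame of jamb between -0.004 and 0.004 m and angle between the y axis of leaf and the y axis of jamb, either way round below 0.08 rad and angle between leaf's own z axis and vertical below 0.15 rad and x of leaf_fin in the frame of jamb above 0.02 m and linear speed of leaf below 0.01 m/s and contact force between leaf and the fingers above 1 N and contact force between leaf and jamb below 8 N and distance of each of hinge_pin, screwdriver, tape, glue_stick from where it was at the start of the episode below 0.03 m); the arm keeps its last pose, push and grip.
It fails at once if the hinge pin is pushed more than 30 mm from its place (distance of hinge_pin from where it was at the start of the episode above 0.03 m).
It fails at once if the screwdriver is pushed more than 30 mm from its place (distance of screwdriver from where it was at the start of the episode above 0.03 m).
It fails at once if the tape is pushed more than 30 mm from its place (distance of tape from where it was at the start of the episode above 0.03 m).
It fails at once if the glue stick is pushed more than 30 mm from its place (distance of glue_stick from where it was at the start of the episode above 0.03 m).
It also fails if it takes over 35 s, if anything falls off the work surface, if the arm or the gripper's body presses on something with over 40 N, if the wrist force passes 120 N, or if a joint passes its speed limit or range.

## Working session

There is one attempt and no reset: what is moved stays moved. The work goes in short steps, Python scripts to look and compute and a tool call to move; the robot and the scene stay as the last step left them, time stands still between calls to the robot, and variables do not carry over. Pictures are saved under pics/ and viewed, and the job is handed in when it is done.

Besides the shell and the picture viewer there is one more tool, called after ">>>" as name(argument=value, ...) on one line, values as JSON. arm_command: Moves the arm, as the interface text tells. Shift numbers are shares of 0.8 m and turn numbers shares of 30 degrees, none past 1 either way. Its arguments: {"type":"object","properties":{"rows":{"type":"array","items":{"type":"array","items":{"type":"number","minimum":-1,"maximum":1}}},"grip_force":{"type":"number"}},"required":["rows"]}

```bash
mkdir -p pics; ls
python3 - <<'E'
from plant import robot, read_camera
import cv2,numpy as np
for n in ["scene","side","wrist"]:
    c=read_camera(n); cv2.imwrite(f"pics/{n}0.png",c["frame"][:,:,::-1])
    np.savez(f"{n}0.npz",**c); print(n,c["camera_matrix"].tolist(),c["cam_to_world"].round(4).tolist(), c.keys())
s=robot.read_state();print(s)
E
```

```text
pics
scene [[426.16243663068525, 0.0, 281.22695538464643], [0.0, 426.16243663068525, 207.9788214452859], [0.0, 0.0, 1.0]] [[0.7952, 0.3039, -0.5247, -0.0759], [-0.6062, 0.3781, -0.6997, -1.0343], [-0.0142, 0.8745, 0.4848, 0.6222], [0.0, 0.0, 0.0, 1.0]] dict_keys(['frame', 'camera_matrix', 'cam_to_world'])
side [[422.79751309366895, 0.0, 281.10870647194173], [0.0, 422.79751309366895, 210.02494930321782], [0.0, 0.0, 1.0]] [[-0.9995, 0.013, -0.0295, 0.4757], [-0.0322, -0.4628, 0.8859, 0.5533], [-0.0022, 0.8864, 0.463, 0.4963], [0.0, 0.0, 0.0, 1.0]] dict_keys(['frame', 'camera_matrix', 'cam_to_world'])
wrist [[337.3921077733387, 0.0, 282.71580078191704], [0.0, 337.3921077733387, 208.6767555782817], [0.0, 0.0, 1.0]] [[0.4333, -0.8739, -0.2202, 0.1986], [0.9013, 0.4199, 0.107, 0.5705], [-0.0011, -0.2448, 0.9696, 0.3842], [0.0, 0.0, 0.0, 1.0]] dict_keys(['frame', 'camera_matrix', 'cam_to_world'])
{'t': 0.15, 'q': array([ 1.03763473e+00,  1.30996299e-01,  1.48901705e+00,  8.18045301e-06,
        1.52298152e+00, -8.54211744e-02]), 'dq': array([-8.09507041e-06, -2.48131177e-03, -3.09058294e-03,  1.02433620e-03,
       -2.48505989e-03,  1.57510432e-03]), 'joint_torque': array([ 4.36087748e-04, -5.60477793e+01, -4.92330730e+01,  7.68388482e-02,
        3.06134415e-02, -7.27253564e-05]), 'tool_pos': array([0.2595408 , 0.54051346, 0.23482988]), 'orientation': array([-6.97352958e-01, -3.06277136e+00,  2.09388644e-03]), 'force': array([-1.22558828, -0.01021292, -0.10099374]), 'wrist_torque': array([0.00373905, 0.00853124, 0.02864681]), 'opening': 0.09318431977118108}
```

View pics/scene0.png

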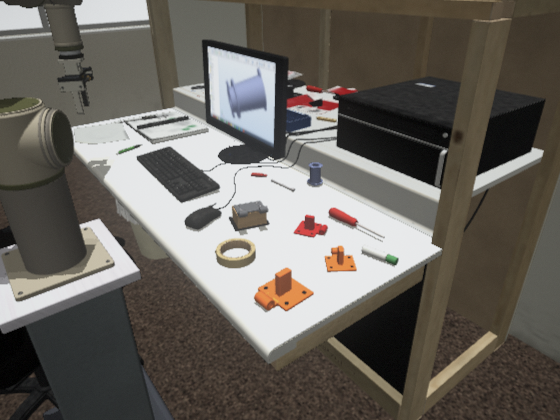

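View pics/side0.png

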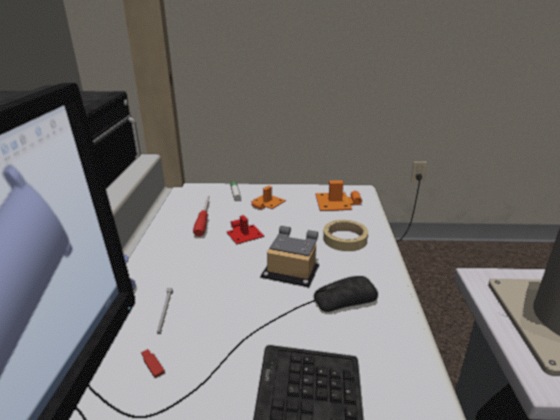

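View pics/wrist0.png

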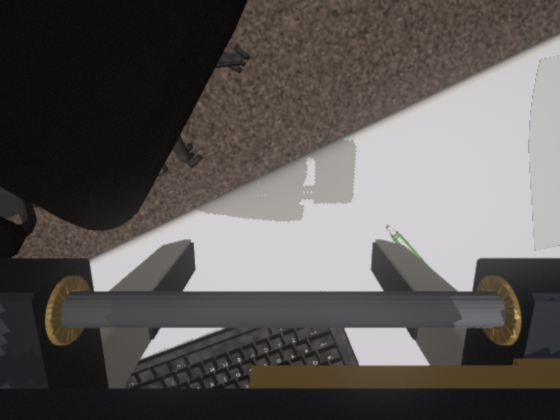

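The smaller orange leaf is at about (340,260) in scene and (267,199) in side. The jamb is at (249,215) in scene and (292,258) in side. I'll zoom in on both.

```bash
python3 - <<'E'
import cv2,numpy as np
s=cv2.imread("pics/scene0.png"); d=cv2.imread("pics/side0.png")
def z(im,x,y,w,h): return cv2.resize(im[y:y+h,x:x+w],(400,300),interpolation=cv2.INTER_CUBIC)
out=np.vstack([np.hstack([z(s,310,235,60,45),z(s,220,190,60,45)]),np.hstack([z(d,240,175,60,45),z(d,255,220,80,60)])])
cv2.imwrite("pics/zoom0.png",out)
E
cat > h.py <<'E'
import numpy as np,cv2
def load(n): 
    return dict(np.load(n+".npz"))
def plane(c,u,v,z):
    K=c["camera_matrix"];T=c["cam_to_world"]
    d=T[:3,:3]@np.array([(u-K[0,2])/K[0,0],-(v-K[1,2])/K[1,1],-1]); o=T[:3,3]
    return o+d*(z-o[2])/d[2]
def proj(c,P):
    K=c["camera_matrix"];T=c["cam_to_world"]
    p=(np.asarray(P)-T[:3,3])@T[:3,:3]
    return np.array([K[0,2]+K[0,0]*p[0]/-p[2],K[1,2]-K[1,1]*p[1]/-p[2]])
def ray(c,u,v):
    a=plane(c,u,v,0);o=c["cam_to_world"][:3,3];d=a-o;return o,d/np.linalg.norm(d)
def tri(c1,p1,c2,p2):
    o1,d1=ray(c1,*p1);o2,d2=ray(c2,*p2)
    A=np.stack([d1,-d2],1);s=np.linalg.lstsq(A,o2-o1,rcond=None)[0]
    a=o1+s[0]*d1;b=o2+s[1]*d2
    return (a+b)/2,np.linalg.norm(a-b)
E
```

```text
(no output)
```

View pics/zoom0.png

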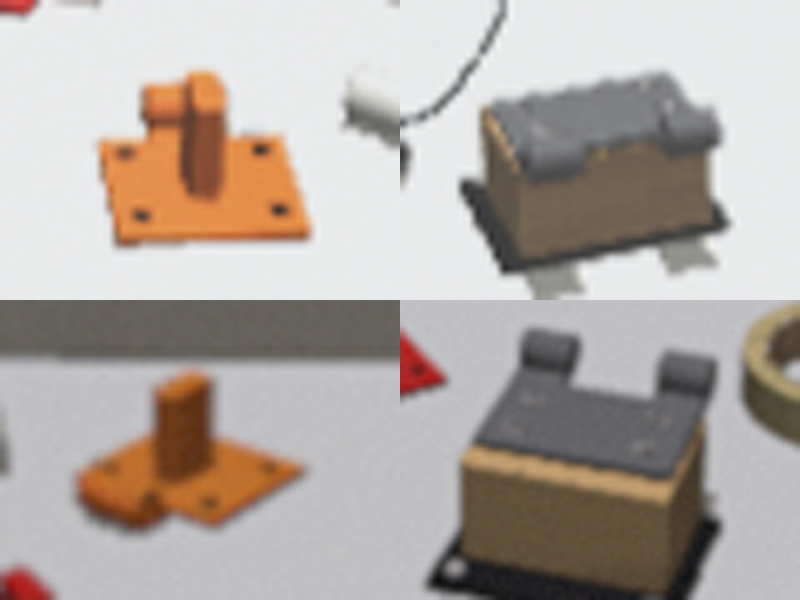

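Run:
```python
from h import *
s=load("scene0");d=load("side0")
for p in [(100,142),(118,240),(308,236),(285,137)]:
    print("leafcorner",plane(s,310+p[0]/6.667,235+p[1]/6.667,.005).round(4))
print("fin top",plane(s,310+208/6.667,235+77/6.667,.044).round(4),plane(d,240+183/6.667,175+76/6.667,.044).round(4))
# jamb knuckles in side: outer ends
for p in [(551,353),(687,373)]:
    print("knk side",plane(d,255+(p[0]-400)/5,220+(p[1]-300)/5,.062).round(4))
for p in [(555,157),(692,127)]:
    print("knk scene",plane(s,220+(p[0]-400)/6.667,190+(p[1])/6.667,.060).round(4))
for n,pt in [("tape",(235,252)),("glue",(380,255)),("bigorange",(283,290)),("redleaf",(310,228)),("pin",(270,180)),("sd",(355,222))]: print(n,plane(s,*pt,0.01).round(3))
```

```text
leafcorner [ 0.5271 -0.4075  0.005 ]
leafcorner [ 0.492  -0.4552  0.005 ]
leafcorner [ 0.5461 -0.4951  0.005 ]
leafcorner [ 0.583  -0.4478  0.005 ]
fin top [ 0.5464 -0.4416  0.044 ] [ 0.5441 -0.4432  0.044 ]
knk side [ 0.4922 -0.1878  0.062 ]
knk side [ 0.4375 -0.1736  0.062 ]
knk scene [ 0.4351 -0.1839  0.06  ]
knk scene [ 0.4921 -0.1981  0.06  ]
tape [ 0.359 -0.259  0.01 ]
glue [ 0.632 -0.492  0.01 ]
bigorange [ 0.364 -0.449  0.01 ]
redleaf [ 0.58  -0.289  0.01 ]
pin [0.675 0.027 0.01 ]
sd [ 0.698 -0.344  0.01 ]
```

Run:
```python
from h import *
s=load("scene0");d=load("side0")
for n,pt,z in [("monbase L",(219,155),0),("monbase R",(270,158),0),("mon bl",(207,125),.1),("mon br",(284,155),.1),("mon tl",(203,42),.4),("mon top r",(285,55),.4),("glue a",(364,251),.01),("glue b",(396,261),.01)]: print(n,plane(s,*pt,z).round(3))
print(tri(s,(203,42),d,(80,92)),tri(s,(284,155),d,(130,298)))
```

```text
monbase L [0.667 0.355 0.   ]
monbase R [0.803 0.204 0.   ]
mon bl [0.669 0.436 0.1  ]
mon br [ 0.712 -0.003  0.1  ]
mon tl [0.704 0.469 0.4  ]
mon top r [0.757 0.044 0.4  ]
glue a [ 0.614 -0.456  0.01 ]
glue b [ 0.643 -0.533  0.01 ]
(array([0.61047388, 0.28454207, 0.43291273]), np.float64(0.012071755747798089)) (array([0.73564641, 0.03719685, 0.0746143 ]), np.float64(0.017127059485217554))
```

>>> arm_command(rows=[[0.2,-0.325,0.05,0,0,-1,0.4],[0.2,-0.325,0.05,0,0,-1,0.4],[0.2,-0.325,0.05,0,0,-1,0.4],[0.2,-0.325,0.05,0,0,-1,0.4],[0.2,-0.325,0.05,0,0,-1,0.4],[0.2,-0.325,0.05,0,0,-1,0.4],[0.2,-0.325,0.05,0,0,-1,0.4],[0.2,-0.325,0.05,0,0,-1,0.4],[0.2,-0.325,0.05,0,0,-1,0.4]])

```text
t: 0.9
tool_pos: [0.4216, 0.2774, 0.2754]
orientation: [1.473, 2.774, -0.002]
force: [-0.3, 0.0, 0.1]
opening: 0.0556
```

>>> arm_command(rows=[[0.06,-0.35,0,0,0,-1,0.4],[0.06,-0.35,0,0,0,-1,0.4],[0.06,-0.35,0,0,0,-1,0.4],[0.06,-0.35,0,0,0,-1,0.4],[0.06,-0.35,0,0,0,-1,0.4],[0.06,-0.35,0,0,0,-1,0.4],[0.06,-0.35,0,0,0,-1,0.4],[0.06,-0.35,0,0,0,-1,0.4]])

```text
t: 1.57
tool_pos: [0.4699, -0.0075, 0.2749]
orientation: [2.145, 2.293, -0.005]
force: [-0.9, 0.3, -0.3]
opening: 0.0559
```

Run:
```python
from plant import robot, read_camera
s=robot.read_state();print(s["tool_pos"],s["orientation"],s["q"],s["opening"])
```

```text
[ 0.46992307 -0.00748215  0.27492989] [ 2.14548305  2.2926942  -0.00474811] [-0.12246606 -0.24016679  1.77420571 -0.00338758  1.60804332 -0.18890563] 0.05593956465525118
```

>>> arm_command(rows=[[-0.02,-0.27,0,0,0,-0.6,0.4],[-0.02,-0.27,0,0,0,-0.6,0.4],[-0.02,-0.27,0,0,0,-0.6,0.4],[-0.02,-0.27,0,0,0,-0.6,0.4],[-0.02,-0.27,0,0,0,-0.6,0.4],[-0.02,-0.27,0,0,0,-0.6,0.4],[-0.02,-0.27,0,0,0,-0.6,0.4],[-0.02,-0.27,0,0,0,-0.6,0.4],[-0.02,-0.27,0,0,0,-0.6,0.4]])

```text
t: 2.32
tool_pos: [0.4543, -0.2217, 0.2747]
orientation: [2.478, 1.931, -0.004]
force: [0.4, 0.0, -0.2]
opening: 0.0557
```

Run:
```python
from plant import robot, read_camera
import cv2,numpy as np
c=read_camera("wrist"); cv2.imwrite("pics/wrist1.png",c["frame"][:,:,::-1]); np.savez("wrist1.npz",**c)
s=robot.read_state();print(s["tool_pos"],s["orientation"])
```

```text
[ 0.45440124 -0.22160288  0.27478996] [ 2.47680178  1.93192941 -0.00447597]
```

View pics/wrist1.png

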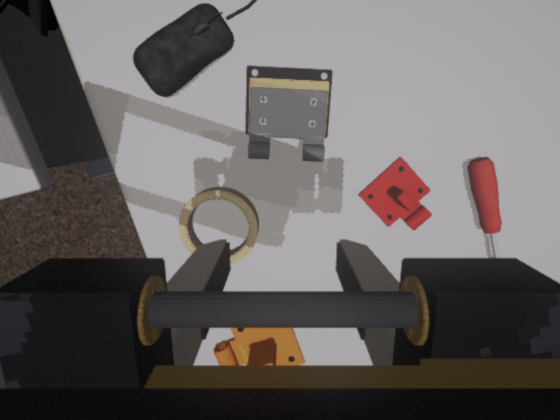

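The wrist view shows the jamb at (288,105), with its knuckles at (259,148) and (314,152). The tape, red leaf and screwdriver are also in view. I'll zoom in on the jamb.

Run:
```python
import cv2,numpy as np
s=cv2.imread("pics/wrist1.png")
cv2.imwrite("pics/z1.png",cv2.resize(s[55:175,235:345],(770,840)[0:2],interpolation=cv2.INTER_CUBIC)[240:840] )
cv2.imwrite("pics/z1.png",cv2.resize(s[90:170,240:340],(800,640),interpolation=cv2.INTER_CUBIC)[20:620])
```

```text
(no output)
```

View pics/z1.png

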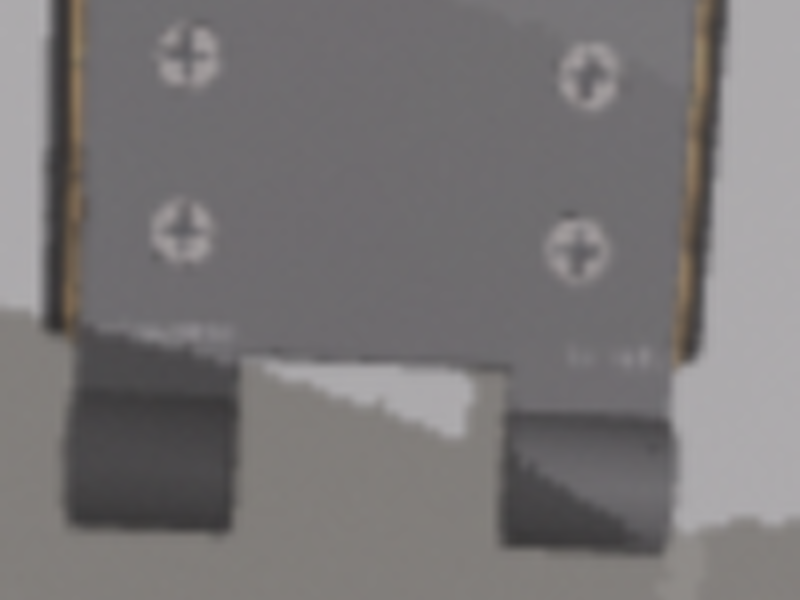

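```bash
cat > m1.py <<'E'
from h import *
c=load("wrist1")
def px(X,Y): return (240+(X+.5)/8-.5, 90+(Y+20.5)/8-.5)
cam=c["cam_to_world"][:3,3]; print("cam",cam.round(4))
C={k:plane(c,*px(*v),.062) for k,v in dict(lo=(67,527),li=(233,530),ri=(502,545),ro=(666,552)).items()}
for k,v in C.items(): print(k,v.round(4))
yd=(C['ro']-C['lo']); yd2=(C['ri']-C['li']); 
for v in (yd,yd2): print(np.linalg.norm(v),np.degrees(np.arctan2(v[1],v[0])))
R=[plane(c,*px(*v),.056) for v in [(75,391),(238,395),(511,414),(672,418)]]
for v in R: print(v.round(4))
S=[plane(c,*px(*v),.056) for v in [(186,55),(587,75),(183,230),(577,249)]]
for a,b in ((0,1),(2,3),(2,0),(3,1)):
    v=S[b]-S[a]; print("screw",np.linalg.norm(v).round(4),np.degrees(np.arctan2(v[1],v[0])))
j=R[3]-R[0]; print("joinline ang",np.degrees(np.arctan2(j[1],j[0])))
a=np.radians(np.mean([np.degrees(np.arctan2(v[1],v[0])) for v in (yd,yd2,j,S[1]-S[0],S[3]-S[2])]))
y=np.array([np.cos(a),np.sin(a),0]); x=np.array([np.sin(a),-np.cos(a),0])
print("yaw",np.degrees(a))
# front: tangent
fx=[]
for k,X in dict(lo=(67,527),li=(233,530),ri=(502,545),ro=(666,552)).items():
    P=plane(c,*px(*X),.060); d=P-cam; ang=np.arctan2(d@x,-d[2]); fx.append(P@x-.009/np.cos(ang))
bx=[v@x+.00806 for v in R]
print("axis x from front",np.round(fx,4),"from join",np.round(bx,4))
ym=np.mean([v@y for v in C.values()]); print("y mids",(C['lo']+C['ro'])@y/2,(C['li']+C['ri'])@y/2, "screws", np.mean([s@y for s in S]))
xa=np.mean(fx)
print("bore",(x*xa+y*ym).round(4), "via join",(x*np.mean(bx)+y*ym).round(4))
E
python3 m1.py
```

```text
cam [ 0.4708 -0.1555  0.424 ]
lo [ 0.4257 -0.1814  0.062 ]
li [ 0.447  -0.1871  0.062 ]
ri [ 0.4813 -0.1979  0.062 ]
ro [ 0.5024 -0.2041  0.062 ]
0.07999399489861778 -16.52433031206974
0.035942622906552694 -17.32128537878754
[ 0.4308 -0.1646  0.056 ]
[ 0.4518 -0.1705  0.056 ]
[ 0.4867 -0.1818  0.056 ]
[ 0.5075 -0.1876  0.056 ]
screw 0.0522 -16.87871526463159
screw 0.0521 -16.826123006948727
screw 0.022 73.98594450730282
screw 0.022 73.66291863910315
joinline ang -16.694232664784604
yaw -16.84893732544444
axis x from front [0.0414 0.0407 0.041  0.0409] from join [0.0407 0.0402 0.041  0.0405]
y mids 0.499954150211275 0.5000444862539057 screws 0.499724637553344
bore [ 0.4667 -0.1842  0.    ] via join [ 0.4668 -0.1838  0.    ]
```

>>> arm_command(rows=[[0.11,-0.28,-0.02,0,0,-0.73,0.4],[0.11,-0.28,-0.02,0,0,-0.73,0.4],[0.11,-0.28,-0.02,0,0,-0.73,0.4],[0.11,-0.28,-0.02,0,0,-0.73,0.4],[0.11,-0.28,-0.02,0,0,-0.73,0.4],[0.11,-0.28,-0.02,0,0,-0.73,0.4],[0.11,-0.28,-0.02,0,0,-0.73,0.4],[0.11,-0.28,-0.02,0,0,-0.73,0.4],[0.11,-0.28,-0.02,0,0,-0.73,0.4]])

```text
t: 3.12
tool_pos: [0.5433, -0.4438, 0.2587]
orientation: [-2.797, -1.428, 0.004]
force: [0.3, -0.5, 0.7]
opening: 0.0559
```

Run:
```python
from plant import robot, read_camera
import cv2,numpy as np
c=read_camera("wrist"); cv2.imwrite("pics/wrist2.png",c["frame"][:,:,::-1]); np.savez("wrist2.npz",**c)
s=robot.read_state();o=s["orientation"];print(s["tool_pos"],o,np.degrees(2*np.arctan2(o[1],o[0]))-90)
```

```text
[ 0.54326798 -0.44366496  0.25960532] [ 2.79740072  1.42914122 -0.0035988 ] -35.87667259030134
```

View pics/wrist2.png

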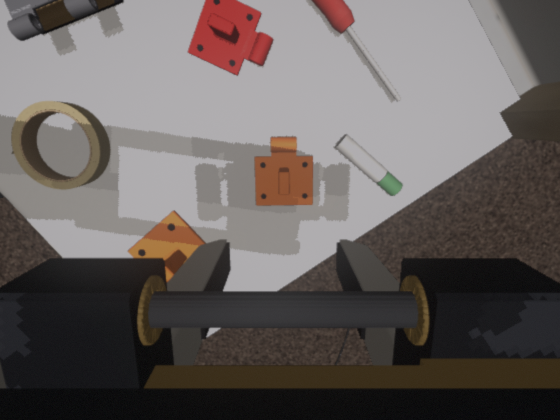

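The leaf plate covers about (254–314, 152–206), with its knuckle at (284,144). The glue stick is at (340–400, 137–193).

Run:
```python
import cv2,numpy as np
s=cv2.imread("pics/wrist2.png")
cv2.imwrite("pics/z2.png",cv2.resize(s[133:213,234:334],(800,640),interpolation=cv2.INTER_CUBIC)[0:600])
```

```text
(no output)
```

View pics/z2.png

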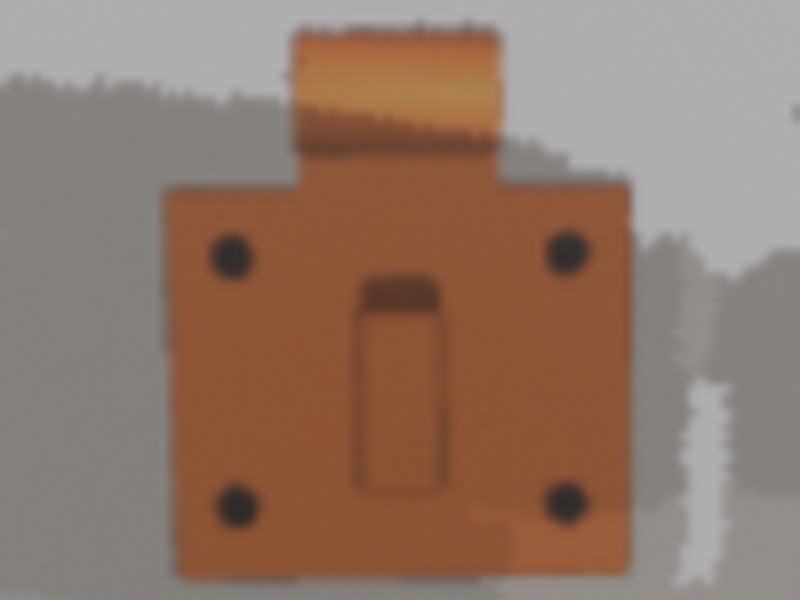

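Run:
```python
from h import *
c=load("wrist2")
px=lambda X,Y:(234+(X+.5)/8-.5,133+(Y+.5)/8-.5)
g=lambda P,z:plane(c,*px(*P),z)
A=[g(p,.005) for p in [(166,188),(631,184),(629,573),(178,577)]]
H=[g(p,.005) for p in [(232,257),(567,253),(566,503),(238,507)]]
F=[g(p,.044) for p in [(358,312),(442,312),(444,491),(357,491)]]
an=lambda v:np.degrees(np.arctan2(v[1],v[0])).round(2)
for Q in (A,H,F):
    print(np.mean(Q,0).round(4),an(Q[1]-Q[0]),an(Q[2]-Q[3]),an(Q[3]-Q[0])+90,an(Q[2]-Q[1])+90,[np.linalg.norm(Q[i]-Q[(i+1)%4]).round(4) for i in range(4)])
```

```text
[ 0.5439 -0.4431  0.005 ] -35.41 -35.37 -35.31 -34.97 [np.float64(0.0689), np.float64(0.0592), np.float64(0.0692), np.float64(0.0593)]
[ 0.5441 -0.4428  0.005 ] -35.22 -35.18 -35.370000000000005 -35.239999999999995 [np.float64(0.0499), np.float64(0.0381), np.float64(0.05), np.float64(0.0381)]
[ 0.5461 -0.4398  0.044 ] -35.9 -35.89 -36.41 -35.019999999999996 [np.float64(0.0114), np.float64(0.0247), np.float64(0.012), np.float64(0.0247)]
```

>>> arm_command(rows=[[0.0036,0.005,-0.1,0,0,0.02,0.4],[0.0036,0.005,-0.1,0,0,0.02,0.4],[0.0036,0.005,-0.2,0,0,0.02,0.4],[0.0036,0.005,-0.2,0,0,0.02,0.4],[0.0036,0.005,-0.25,0,0,0.02,0.4],[0.0036,0.005,-0.27,0,0,0.02,0.4],[0.0036,0.005,-0.288,0,0,0.02,0.4],[0.0036,0.005,-0.288,0,0,0.02,0.4],[0.0036,0.005,-0.288,0,0,0.02,0.4]])

```text
t: 3.92
tool_pos: [0.5471, -0.4399, 0.0312]
orientation: [2.788, 1.444, -0.002]
force: [0.7, 0.2, 0.6]
opening: 0.0557
```

Run:
```python
from plant import robot, read_camera
import cv2,numpy as np
for n in("wrist","side"):
    c=read_camera(n); cv2.imwrite(f"pics/{n}3.png",c["frame"][:,:,::-1]); np.savez(f"{n}3.npz",**c)
s=robot.read_state();o=s["orientation"];print(s["tool_pos"],o,np.degrees(2*np.arctan2(o[1],o[0]))-90,s["force"])
```

```text
[ 0.54804376 -0.44117035  0.03301065] [ 2.78529442e+00  1.44167676e+00 -6.72223835e-04] -35.26756063894952 [-0.37116573 -0.41575949  0.90953258]
```

View pics/wrist3.png

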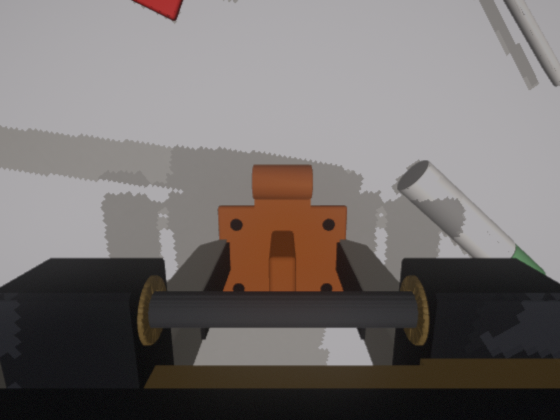

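The fin sits between the fingers, around (283,275). Closing now.

>>> arm_command(rows=[[0,0,0,0,0,0,1],[0,0,0,0,0,0,1],[0,0,0,0,0,0,1],[0,0,0,0,0,0,1],[0,0,0,0,0,0,1],[0,0,0,0,0,0,1],[0,0,0,0,0,0,1],[0,0,0,0,0,0,1]], grip_force=30)

```text
t: 4.68
tool_pos: [0.5478, -0.4411, 0.0328]
orientation: [2.786, 1.442, -0.001]
force: [0.1, 0.1, 0.6]
opening: 0.0115
```

>>> arm_command(rows=[[0,0,0.03,0,0,0,1],[0,0,0.08,0,0,0,1],[0,0,0.12,0,0,0,1],[0,0,0.17,0,0,0,1],[0,0,0.2,0,0,0,1],[0,0,0.2,0,0,0,1],[0,0,0.2,0,0,0,1],[0,0,0.2,0,0,0,1]])

```text
t: 5.35
tool_pos: [0.5474, -0.4406, 0.1914]
orientation: [2.787, 1.443, -0.002]
force: [-0.8, 0.7, -1.7]
opening: 0.0121
```

```bash
cat > look.py <<'E'
import sys
from plant import robot, read_camera
import cv2,numpy as np
k=sys.argv[1]
st=[robot.read_state()]
for n in sys.argv[2:]:
    c=read_camera(n); cv2.imwrite(f"pics/{n}{k}.png",c["frame"][:,:,::-1]); np.savez(f"{n}{k}.npz",**c)
    st.append(robot.read_state())
for s in st:
    o=s["orientation"];print(s["t"],s["tool_pos"].round(4),o.round(4),(np.degrees(2*np.arctan2(o[1],o[0]))-90).round(2),s["force"].round(2),s["opening"].round(4))
E
python3 look.py 4 wrist side scene
```

```text
Traceback (most recent call last):
  File "look.py", line 10, in <module>
    o=s["orientation"];print(s["t"],s["tool_pos"].round(4),o.round(4),(np.degrees(2*np.arctan2(o[1],o[0]))-90).round(2),s["force"].round(2),s["opening"].round(4))
                                                                                                                                            ^^^^^^^^^^^^^^^^^^
AttributeError: 'float' object has no attribute 'round'
```

View pics/wrist4.png

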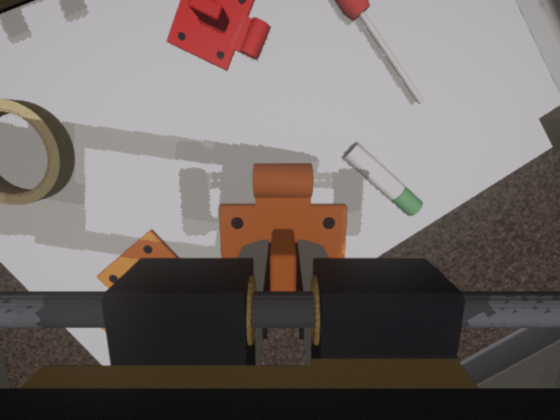

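View pics/side4.png

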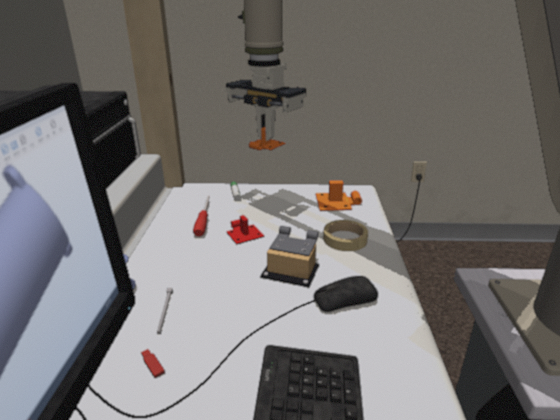

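```bash
sed -i 's/s\["opening"\].round(4)/round(s["opening"],4)/' look.py; python3 look.py 5 wrist
python3 - <<'E'
import cv2,numpy as np
s=cv2.imread("pics/wrist5.png")
cv2.imwrite("pics/z5.png",cv2.resize(s[155:255,208:358],(800,533),interpolation=cv2.INTER_CUBIC))
E
```

```text
5.5 [ 0.5469 -0.4401  0.1899] [ 2.7894  1.4438 -0.0034] -35.27 [ 0.76 -0.22 -1.17] 0.0115
5.55 [ 0.5469 -0.4403  0.1902] [ 2.7891  1.4436 -0.0032] -35.27 [-1.04  0.08 -0.63] 0.0122
```

View pics/z5.png

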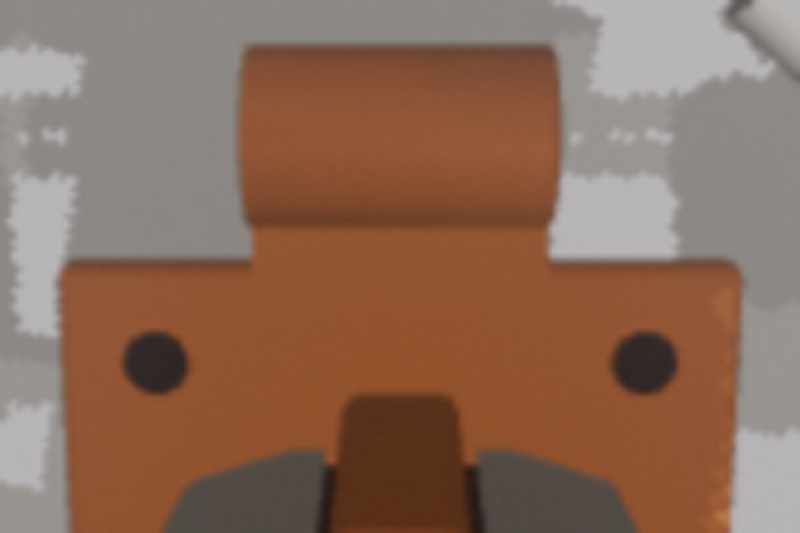

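```bash
cat > m5.py <<'E'
from h import *
from scipy.spatial.transform import Rotation as Ro
c=load("wrist5")
px=lambda X,Y:(208+(X+.5)/5.333-.5,155+(Y+.5)/5.333-.5)
tp=np.array([.5469,-.4402,.1900]); R=Ro.from_rotvec([2.7892,1.4437,-.0033]).as_matrix()
print("tool z",R[:,2].round(4),"cam in tool",(R.T@(c["cam_to_world"][:3,3]-tp)).round(4))
K=c["camera_matrix"]; 
H=[px(155,362),px(644,362)]; print("hole px dist",H[1][0]-H[0][0], "depth for 50mm", K[0,0]*.05/(H[1][0]-H[0][0]))
u=.1900-.0326
cam=c["cam_to_world"]
for n,pts,z in [("holes",[(155,362),(644,362)],.005),("plate corners",[(66,264),(736,264)],.005),("neck",[(252,228),(549,228)],.005),("knuckle back",[(246,226),(553,226)],.005),("knuckle far",[(248,46),(552,45)],.009)]:
    P=[plane(c,*px(*p),u+z) for p in pts]; L=[R.T@(p-tp) for p in P]
    # leaf-like coords: tool x points -leafx ; 
    print(n,[l.round(4) for l in L],"len",np.linalg.norm(P[1]-P[0]).round(4),"yaw in tool",np.degrees(np.arctan2(L[1][0]-L[0][0],L[1][1]-L[0][1])).round(2),
      "camdepth",[round(-(cam[:3,:3].T@(p-cam[:3,3]))[2],4) for p in P])
# tangent
ct=R.T@(cam[:3,3]-tp)
for p in [(248,46),(552,45)]:
    P=R.T@(plane(c,*px(*p),u+.009)-tp); d=P-ct; print("axis tool x", P[0]-.009/np.cos(np.arctan2(d[0],d[2])))
E
python3 m5.py
```

```text
tool z [-0.0015 -0.0018 -1.    ] cam in tool [ 0.0677 -0.0007 -0.1493]
hole px dist 91.69323082692665 depth for 50mm 0.18397874343100368
holes [array([ 0.0155, -0.0258,  0.0276]), array([0.0155, 0.0242, 0.0276])] len 0.0501 yaw in tool -0.02 camdepth [np.float64(0.1843), np.float64(0.1843)]
plate corners [array([ 0.0258, -0.0345,  0.0275]), array([0.0258, 0.0332, 0.0275])] len 0.0677 yaw in tool -0.02 camdepth [np.float64(0.1818), np.float64(0.1818)]
neck [array([ 0.0295, -0.0156,  0.0275]), array([0.0295, 0.0142, 0.0275])] len 0.0298 yaw in tool -0.02 camdepth [np.float64(0.1808), np.float64(0.1808)]
knuckle back [array([ 0.0297, -0.0162,  0.0275]), array([0.0297, 0.0146, 0.0275])] len 0.0308 yaw in tool -0.02 camdepth [np.float64(0.1808), np.float64(0.1808)]
knuckle far [array([ 0.0482, -0.0153,  0.0235]), array([0.0483, 0.0138, 0.0235])] len 0.0291 yaw in tool 0.17 camdepth [np.float64(0.1724), np.float64(0.1723)]
axis tool x 0.03918013932242271
axis tool x 0.03926617520322365
```

>>> arm_command(rows=[[-0.03,0.07,0,0,0,0.2,1],[-0.06,0.14,0,0,0,0.4,1],[-0.09,0.2,-0.01,0,0,0.6,1],[-0.1136,0.25,-0.02,0,0,0.619,1],[-0.1136,0.2724,-0.025,0,0,0.619,1],[-0.1136,0.2724,-0.025,0,0,0.619,1],[-0.1136,0.2724,-0.025,0,0,0.619,1],[-0.1136,0.2724,-0.025,0,0,0.619,1],[-0.1136,0.2724,-0.025,0,0,0.619,1],[-0.1136,0.2724,-0.025,0,0,0.619,1]])

```text
t: 6.38
tool_pos: [0.4565, -0.2232, 0.1704]
orientation: [2.519, 1.874, -0.003]
force: [-0.0, -0.9, -0.8]
opening: 0.0117
```

```bash
python3 look.py 6 wrist side scene;python3 - <<'E'
import cv2,numpy as np
s=cv2.imread("pics/wrist6.png");d=cv2.imread("pics/side6.png");e=cv2.imread("pics/scene6.png")
z=lambda im,x,y,w,h:cv2.resize(im[y:y+h,x:x+w],(400,300),interpolation=cv2.INTER_CUBIC)
cv2.imwrite("pics/z6.png",np.vstack([cv2.resize(s[60:260,150:417],(800,600))[:300],np.hstack([z(d,240,180,120,90),z(e,200,150,120,90)])]))
cv2.imwrite("pics/z6.png",np.vstack([np.hstack([z(s,150,60,267,200),z(d,240,200,120,90)]),np.hstack([z(e,200,150,120,90)]*2)]))
E
```

```text
6.3833 [ 0.4565 -0.2232  0.1704] [ 2.5192  1.8735 -0.0028] -16.72 [-0.04 -0.92 -0.76] 0.0117
6.4333 [ 0.4565 -0.2234  0.1704] [ 2.5197  1.873  -0.0028] -16.75 [-0.09  0.42 -1.36] 0.0118
6.4833 [ 0.4565 -0.2234  0.1704] [ 2.52    1.873  -0.0028] -16.76 [ 0.34 -0.62 -0.65] 0.0119
6.5333 [ 0.4564 -0.2233  0.1703] [ 2.5202  1.8731 -0.0029] -16.76 [ 0.56 -0.6  -1.93] 0.0117
```

View pics/z6.png

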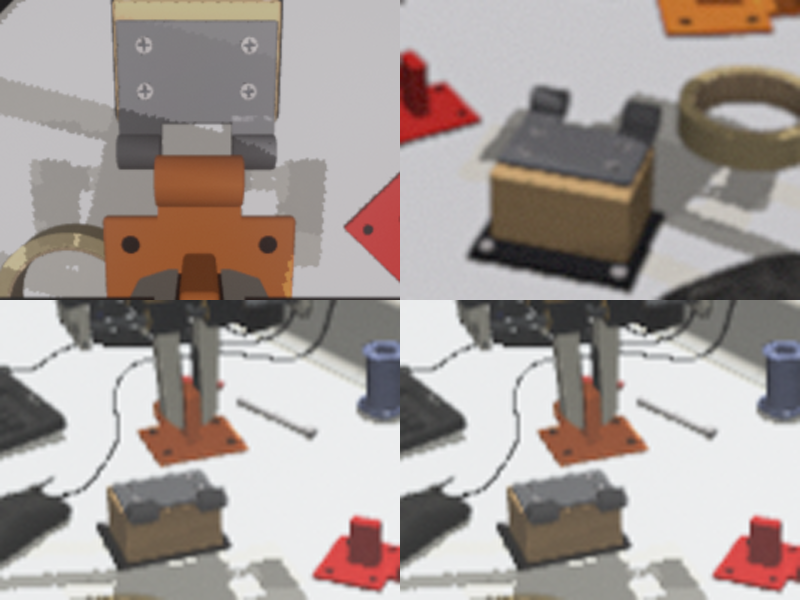

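View pics/wrist6.png

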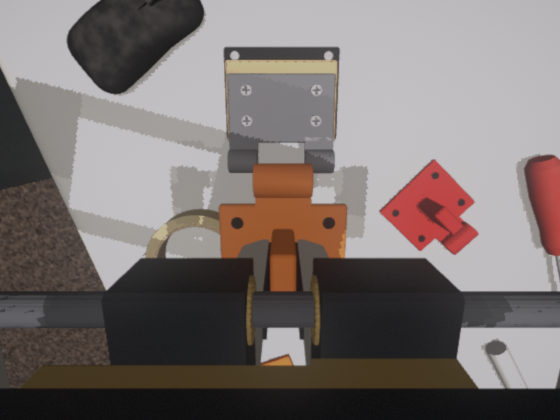

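Run:
```python
import cv2,numpy as np
s=cv2.imread("pics/wrist6.png")
cv2.imwrite("pics/z6b.png",cv2.resize(s[78:178,216:346],(780,600),interpolation=cv2.INTER_CUBIC))
```

```text
(no output)
```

View pics/z6b.png

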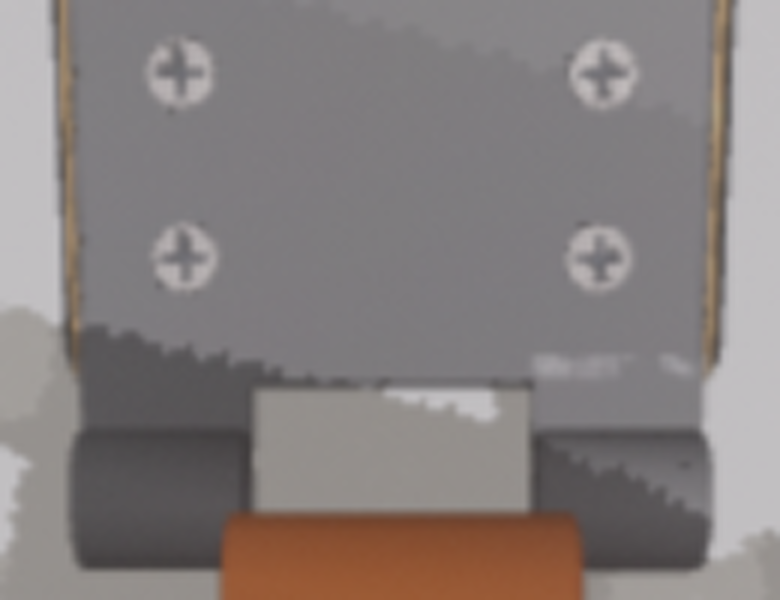

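```bash
cat > m6.py <<'E'
from h import *
from scipy.spatial.transform import Rotation as Ro
c=load("wrist6")
px=lambda X,Y:(216+(X+.5)/6-.5,78+(Y+.5)/6-.5)
tp=np.array([.4565,-.2234,.1704]); R=Ro.from_rotvec([2.5197,1.873,-.0028]).as_matrix()
cam=c["cam_to_world"][:3,3]; print("cam in tool",(R.T@(cam-tp)).round(4))
S=[plane(c,*px(*v),.056) for v in [(180,73),(603,73),(185,258),(599,258)]]
an=lambda v:np.degrees(np.arctan2(v[1],v[0]))
print("yaw",an(S[1]-S[0]),an(S[3]-S[2]),an(S[0]-S[2])-90,an(S[1]-S[3])-90,[np.linalg.norm(S[i]-S[j]).round(4) for i,j in((0,1),(2,3),(0,2))])
print("screw mean",np.mean(S,0).round(4))
a=np.radians(np.mean([an(S[1]-S[0]),an(S[3]-S[2])]));y=np.array([np.cos(a),np.sin(a),0]); x=np.array([np.sin(a),-np.cos(a),0])
J=[plane(c,*px(*v),.056)@x+.00806 for v in [(90,429),(690,430)]]
F=[]
for p in [(90,568),(700,568)]:
    P=plane(c,*px(*p),.06);d=P-cam;F.append(P@x-.009/np.cos(np.arctan2(d@x,-d[2])))
K=[plane(c,*px(*v),.0645)@y for v in [(72,500),(712,500)]]
K2=[plane(c,*px(*v),.0645)@y for v in [(250,500),(532,500)]]
print("x join",J,"front",F,"y",np.mean([s@y for s in S]),np.mean(K),np.mean(K2))
b=x*np.mean(J+F)+y*np.mean([s@y for s in S]); b[2]=.06; print("bore",b.round(4))
L=R.T@(b-tp); print("bore in tool",L.round(4), "yaw")
E
python3 m6.py; tail -3 m1.py; python3 - <<'E'
E
```

```text
cam in tool [ 0.068  -0.0006 -0.1495]
yaw -16.742061475825103 -16.748200892034266 -16.667629139076197 -16.660233515553188 [np.float64(0.0522), np.float64(0.0522), np.float64(0.0221)]
screw mean [ 0.4783 -0.1452  0.056 ]
x join [np.float64(0.04162083397559499), np.float64(0.0417599924316623)] front [np.float64(0.04185175831819453), np.float64(0.04187083887867098)] y 0.4998247514272327 0.4998377106748363 0.49970563886758934
bore [ 0.4666 -0.184   0.06  ]
bore in tool [ 0.0409 -0.0017  0.1103] yaw
ym=np.mean([v@y for v in C.values()]); print("y mids",(C['lo']+C['ro'])@y/2,(C['li']+C['ri'])@y/2, "screws", np.mean([s@y for s in S]))
xa=np.mean(fx)
print("bore",(x*xa+y*ym).round(4), "via join",(x*np.mean(bx)+y*ym).round(4))
```

>>> arm_command(rows=[[-0.0008,0.0016,-0.02,0,0,0,1],[-0.0008,0.0016,-0.04,0,0,0,1],[-0.0008,0.0016,-0.06,0,0,0,1],[-0.0008,0.0016,-0.07,0,0,0,1],[-0.0008,0.0016,-0.07,0,0,0,1],[-0.0008,0.0016,-0.07,0,0,0,1],[-0.0008,0.0016,-0.07,0,0,0,1]])

```text
t: 7.12
tool_pos: [0.4564, -0.2226, 0.1153]
orientation: [2.52, 1.872, -0.002]
force: [-0.3, 0.9, -0.5]
opening: 0.0118
```

```bash
python3 look.py 7 wrist side scene;python3 - <<'E'
import cv2,numpy as np
s=cv2.imread("pics/wrist7.png");d=cv2.imread("pics/side7.png");e=cv2.imread("pics/scene7.png")
z=lambda im,x,y,w,h:cv2.resize(im[y:y+h,x:x+w],(400,300),interpolation=cv2.INTER_CUBIC)
cv2.imwrite("pics/z7.png",np.vstack([np.hstack([z(s,183,110,200,150),z(d,250,200,80,60)]),np.hstack([z(e,210,170,80,60)]*2)]))
E
```

```text
7.1167 [ 0.4564 -0.2226  0.1153] [ 2.5195e+00  1.8720e+00 -2.1000e-03] -16.77 [-0.3   0.91 -0.46] 0.0118
7.1667 [ 0.4565 -0.2226  0.1156] [ 2.5190e+00  1.8718e+00 -1.8000e-03] -16.77 [-0.1  -0.13 -0.83] 0.0118
7.2167 [ 0.4565 -0.2225  0.1156] [ 2.5188e+00  1.8719e+00 -1.7000e-03] -16.76 [ 0.04  0.5  -0.96] 0.0115
7.2667 [ 0.4565 -0.2225  0.1155] [ 2.5188e+00  1.8720e+00 -1.7000e-03] -16.76 [ 0.14  0.03 -0.27] 0.0119
```

View pics/z7.png

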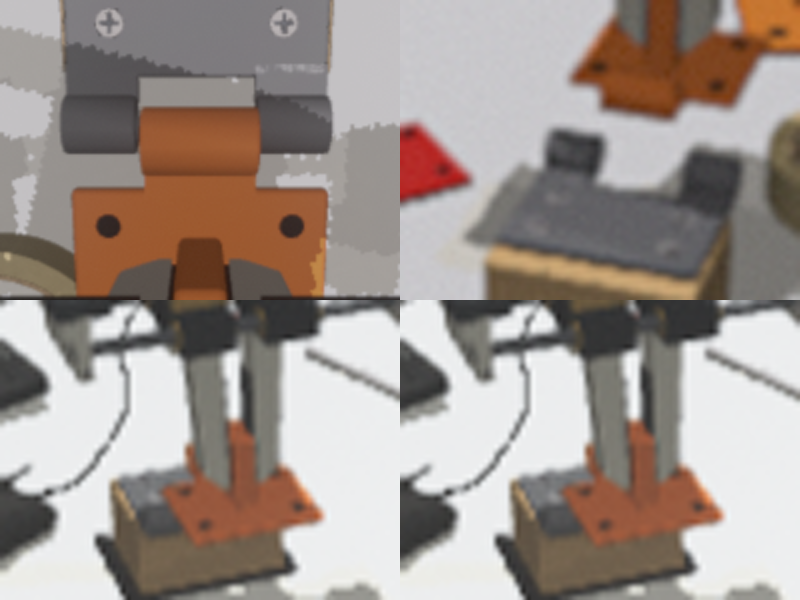

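>>> arm_command(rows=[[-0.0015,0.001,-0.01,0,0,0,1],[-0.0015,0.001,-0.018,0,0,0,1],[-0.0015,0.001,-0.025,0,0,0,1],[-0.0015,0.001,-0.032,0,0,0,1],[-0.0015,0.001,-0.041,0,0,0,1],[-0.0015,0.001,-0.041,0,0,0,1],[-0.0015,0.001,-0.041,0,0,0,1],[-0.0015,0.001,-0.041,0,0,0,1]])

```text
t: 7.93
tool_pos: [0.4553, -0.2217, 0.0827]
orientation: [2.519, 1.872, -0.002]
force: [0.4, -0.3, -0.4]
opening: 0.012
```

```bash
python3 look.py 8 wrist side scene;python3 - <<'E'
import cv2,numpy as np
s=cv2.imread("pics/wrist8.png");d=cv2.imread("pics/side8.png");e=cv2.imread("pics/scene8.png")
z=lambda im,x,y,w,h:cv2.resize(im[y:y+h,x:x+w],(400,300),interpolation=cv2.INTER_CUBIC)
cv2.imwrite("pics/z8.png",np.vstack([cv2.resize(s[120:220,216:349],(800,600),interpolation=cv2.INTER_CUBIC)[:,:]]))
cv2.imwrite("pics/z8b.png",np.hstack([z(d,260,215,60,45),z(e,220,180,80,60)]))
E
```

```text
7.9333 [ 0.4553 -0.2217  0.0827] [ 2.5189e+00  1.8720e+00 -1.8000e-03] -16.76 [ 0.42 -0.31 -0.4 ] 0.012
7.9833 [ 0.4555 -0.2218  0.0829] [ 2.5185e+00  1.8718e+00 -1.6000e-03] -16.76 [-0.55  0.01 -0.54] 0.0121
8.0333 [ 0.4556 -0.2218  0.0831] [ 2.5184e+00  1.8716e+00 -1.3000e-03] -16.76 [-0.01  0.71 -0.6 ] 0.0119
8.0833 [ 0.4555 -0.2219  0.0831] [ 2.5182e+00  1.8715e+00 -1.4000e-03] -16.76 [ 0.05 -0.02  0.39] 0.012
```

View pics/z8.png

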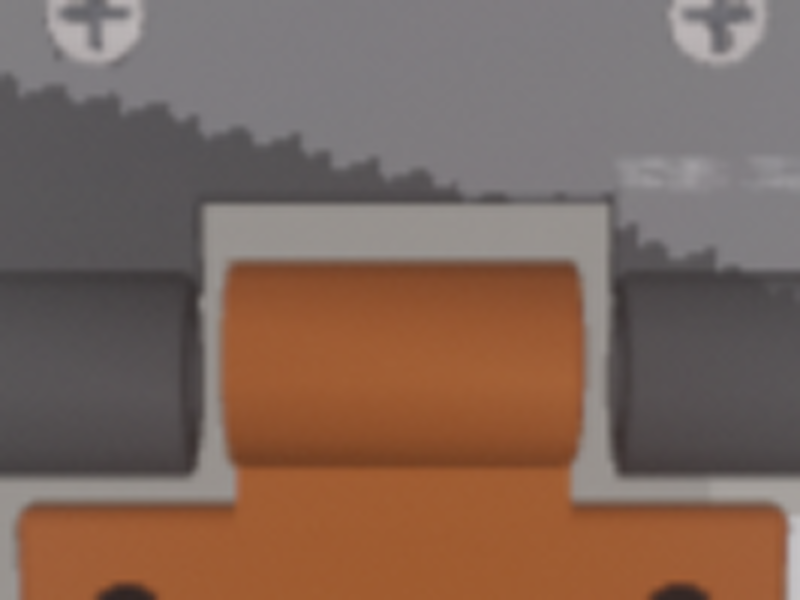

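View pics/z8b.png

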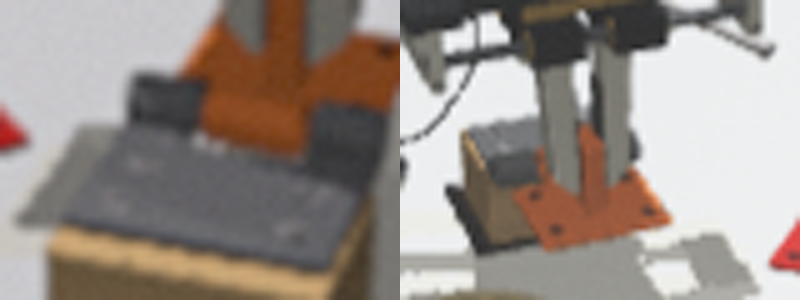

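Run:
```python
import cv2,numpy as np
d=cv2.imread("pics/side8.png")
z=cv2.resize(d[222:247,275:321],(800,435),interpolation=cv2.INTER_CUBIC)
z=cv2.convertScaleAbs(z,alpha=1.8,beta=-40)
cv2.imwrite("pics/z8c.png",z)
```

```text
(no output)
```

View pics/z8c.png

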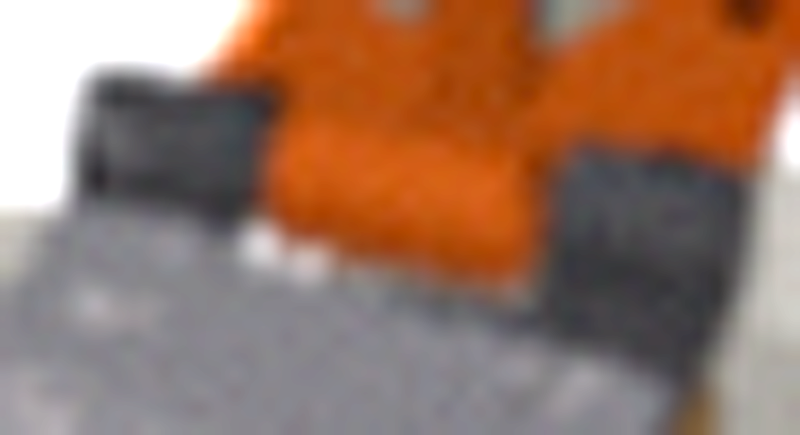

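```bash
cat > m8.py <<'E'
from h import *
c=load("side8")
a=np.radians(-16.75);y=np.array([np.cos(a),np.sin(a),0]);B=np.array([.4666,-.184,.06])
def q(X,Y):
    u,v=275+(X+.5)*46/800-.5,222+(Y+.5)*25/435-.5
    o,d=ray(c,u,v)
    n=np.cross(d,y);n/=np.linalg.norm(n); n*=np.sign(n[2])
    # along-axis coordinate
    w=np.cross(n,d); t=((o-B)@w)/(y@w)
    return round(float((o-B)@n)*1000,2), round(-float(t)*-1000,1), n.round(2)
for n,p in dict(gLt1=(115,74),gLt2=(240,90),gRt1=(575,146),gRt2=(725,170),ob1=(290,236),ob2=(400,262),ob3=(500,282)).items(): print(n,q(*p))
E
python3 m8.py
```

```text
gLt1 (8.1, 36.9, array([-0.15, -0.49,  0.86]))
gLt2 (8.64, 21.6, array([-0.15, -0.49,  0.86]))
gRt1 (8.55, -19.1, array([-0.15, -0.49,  0.86]))
gRt2 (8.63, -36.9, array([-0.15, -0.49,  0.86]))
ob1 (-7.21, 12.7, array([-0.15, -0.51,  0.85]))
ob2 (-8.04, -0.8, array([-0.15, -0.51,  0.85]))
ob3 (-8.37, -12.9, array([-0.15, -0.51,  0.85]))
```

```bash
cat > m9.py <<'E'
from h import *
import cv2,sys
def blob(n,x,y,w,h,dark):
    g=cv2.cvtColor(load(n)["frame"],cv2.COLOR_RGB2GRAY)[y:y+h,x:x+w].astype(float)
    if dark: 
        m=np.clip(np.median(g)-15-g,0,None)
    else:
        m=np.clip(g-np.median(g)-15,0,None)
    yy,xx=np.mgrid[:h,:w]
    return x+(xx*m).sum()/m.sum(), y+(yy*m).sum()/m.sum()
def rep(n,boxesS,boxesH,zs,zh):
    c=load(n); f=c["camera_matrix"][0,0]
    if boxesS:
        S=[blob(n,*b,False) for b in boxesS]; P=[plane(c,*p,zs) for p in S]
        print(n,"screws",np.round(S,2).tolist(),"len",[np.linalg.norm(P[i]-P[i+1]).round(5) for i in range(0,len(P),2)], "rows sep",np.linalg.norm(P[0]-P[2]).round(5) if len(P)>2 else "")
    if boxesH:
        H=[blob(n,*b,True) for b in boxesH]; P=[plane(c,*p,zh) for p in H]
        print(n,"holes",np.round(H,2).tolist(),"len",[np.linalg.norm(P[i]-P[i+1]).round(5) for i in range(0,len(P),2)],[p.round(4) for p in P[:2]])
rep("wrist1",[(259,95,10,10),(308,97,10,10),(258,116,10,10),(307,119,10,10)],None,.056,0)
rep("wrist6",[(240,84,13,13),(310,84,13,13),(240,115,13,13),(309,115,13,13)],[(231,217,13,13),(322,217,13,13)],.056,.1704-.0326+.005)
rep("wrist2",None,[(258,160,9,10),(300,159,9,10),(258,191,9,10),(300,190,9,10)],0,.005)
rep("wrist5",None,[(231,217,13,13),(322,217,13,13)],0,.1901-.0326+.005)
rep("wrist8",[(223,110,18,26),(327,110,18,26)],[(231,217,13,13),(322,217,13,13)],.056,.0831-.0326+.005)
E
python3 m9.py
```

```text
wrist1 screws [[263.59, 99.48], [313.34, 101.22], [262.37, 121.41], [311.45, 122.4]] len [np.float64(0.0518), np.float64(0.05185)] rows sep 0.02214
wrist6 screws [[246.26, 90.31], [315.99, 89.13], [246.48, 121.02], [314.94, 120.17]] len [np.float64(0.05161), np.float64(0.05177)] rows sep 0.02201
wrist6 holes [[nan, nan], [nan, nan]] len [np.float64(nan)] [array([nan, nan, nan]), array([nan, nan, nan])]
wrist2 holes [[262.5, 164.71], [304.38, 164.17], [263.21, 195.95], [304.29, 195.35]] len [np.float64(0.04995), np.float64(0.05013)] [array([ 0.5347, -0.4128,  0.005 ]), array([ 0.5755, -0.4416,  0.005 ])]
wrist5 holes [[nan, nan], [nan, nan]] len [np.float64(nan)] [array([nan, nan, nan]), array([nan, nan, nan])]
wrist8 screws [[231.56, 122.02], [334.49, 121.59]] len [np.float64(0.05197)] rows sep 
wrist8 holes [[nan, nan], [nan, nan]] len [np.float64(nan)] [array([nan, nan, nan]), array([nan, nan, nan])]m9.py:10: RuntimeWarning: invalid value encountered in scalar divide
  return x+(xx*m).sum()/m.sum(), y+(yy*m).sum()/m.sum()
```

Run:
```python
import cv2
s=cv2.imread("pics/wrist8.png"); cv2.imwrite("pics/z8d.png",cv2.resize(s[60:240,190:374],(800,600)[:2] and (613,600),interpolation=cv2.INTER_CUBIC))
```

```text
(no output)
```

View pics/z8d.png

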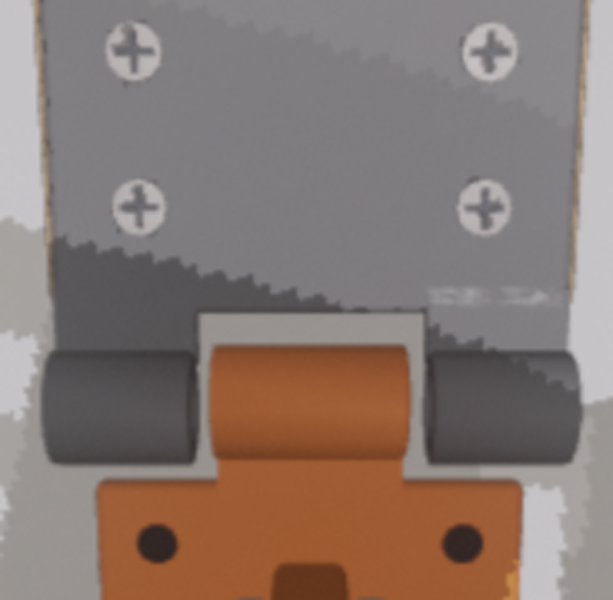

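```bash
cat > m10.py <<'E'
from h import *
def blob(n,cx,cy,r,dark):
    g=cv2.cvtColor(load(n)["frame"],cv2.COLOR_RGB2GRAY)[cy-r:cy+r+1,cx-r:cx+r+1]
    g=cv2.resize(g,None,fx=8,fy=8,interpolation=cv2.INTER_CUBIC)
    lo,hi=np.percentile(g,3),np.percentile(g,97)
    t=(lo+np.median(g))/2 if dark else (hi+np.median(g))/2
    m=((g<t) if dark else (g>t)).astype(np.uint8)
    cs,_=cv2.findContours(m,cv2.RETR_EXTERNAL,cv2.CHAIN_APPROX_NONE)
    ct=max(cs,key=cv2.contourArea)
    h=cv2.convexHull(ct); M=cv2.moments(h)
    return cx-r+(M['m10']/M['m00']+.5)/8-.5, cy-r+(M['m01']/M['m00']+.5)/8-.5, np.sqrt(M['m00']/np.pi)/8
def L(n,pts,r,dark,z):
    c=load(n);B=[blob(n,*p,r,dark) for p in pts];P=[plane(c,b[0],b[1],z) for b in B]
    print(n,"dark" if dark else "screw",np.round(B,2).tolist(),[round(float(np.linalg.norm(P[i]-P[i+1]))*1000,2) for i in range(0,len(P),2)])
    return P
if __name__=="__main__":
    L("wrist1",[(263,99),(313,101),(263,121),(312,123)],6,False,.056)
    L("wrist6",[(246,90),(316,90),(247,121),(315,121)],8,False,.056)
    L("wrist8",[(230,75),(336,75),(231,122),(335,122)],11,False,.056)
    L("wrist2",[(262,165),(305,164),(263,196),(304,196)],5,True,.005)
    for n,z in(("wrist5",.1901),("wrist6",.1704),("wrist8",.0831)): print([p.round(4).tolist() for p in L(n,[(237,223),(328,223)],11,True,z-.0326+.005)])
E
python3 m10.py
```

```text
wrist1 screw [[265.02, 99.24, 2.43], [312.85, 100.58, 3.27], [262.35, 121.02, 3.76], [311.7, 123.26, 3.84]] [49.77, 52.19]
wrist6 screw [[245.63, 89.81, 5.38], [316.2, 89.61, 5.38], [246.92, 120.98, 4.82], [315.38, 120.55, 5.31]] [52.22, 51.77]
wrist8 screw [[229.61, 75.02, 8.35], [336.7, 75.12, 8.33], [231.27, 121.72, 7.98], [334.9, 121.86, 8.07]] [52.35, 52.33]
wrist2 dark [[262.48, 164.68, 2.62], [304.41, 164.18, 2.63], [263.21, 195.9, 2.53], [304.29, 195.35, 2.48]] [50.01, 50.14]
wrist5 dark [[236.77, 222.65, 5.92], [328.36, 222.67, 5.93]] [50.01]
[[0.5347, -0.4128, 0.1625], [0.5755, -0.4417, 0.1625]]
wrist6 dark [[236.74, 222.65, 5.93], [328.4, 222.68, 5.93]] [50.11]
[[0.4365, -0.2011, 0.1428], [0.4845, -0.2156, 0.1428]]
wrist8 dark [[236.75, 222.66, 5.91], [328.39, 222.66, 5.93]] [49.97]
[[0.4354, -0.1994, 0.0555], [0.4833, -0.2139, 0.0555]]
```

>>> arm_command(rows=[[-0.0002,-0.001,0.0003,0,0,0,1],[-0.0002,-0.001,0.0003,0,0,0,1],[-0.0002,-0.001,0.0003,0,0,0,1],[-0.0002,-0.001,0.0003,0,0,0,1],[-0.0002,-0.001,0.0003,0,0,0,1],[-0.0002,-0.001,0.0003,0,0,0,1],[-0.0002,-0.001,0.0003,0,0,0,1],[-0.0002,-0.001,0.0003,0,0,0,1],[-0.0002,-0.001,0.0003,0,0,0,1],[-0.0002,-0.001,0.0003,0,0,0,1]])

```text
t: 8.92
tool_pos: [0.4554, -0.2227, 0.0834]
orientation: [2.518, 1.871, -0.001]
force: [0.5, 0.0, -0.9]
opening: 0.0119
```

```bash
python3 look.py 9 wrist side scene;python3 - <<'E'
import cv2,numpy as np
s=cv2.imread("pics/wrist9.png");e=cv2.imread("pics/scene9.png")
cv2.imwrite("pics/z9.png",cv2.resize(s[120:220,216:349],(800,600),interpolation=cv2.INTER_CUBIC))
d=cv2.imread("pics/side9.png")
a=cv2.convertScaleAbs(cv2.resize(d[222:247,275:321],(800,435),interpolation=cv2.INTER_CUBIC),alpha=1.8,beta=-40)
cv2.imwrite("pics/z9c.png",a)
from m10 import L
P=np.mean(L("wrist9",[(237,223),(328,223)],11,True,.0836-.0326+.005),0)
b=P[:2]+.025*np.array([.2882,.9576])-np.array([.4666,-.184]); print("leaf-jamb along x_j",b@[-.2882,-.9576],"y_j",b@[.9576,-.2882])
E
```

```text
8.9167 [ 0.4554 -0.2227  0.0834] [ 2.5182e+00  1.8715e+00 -1.3000e-03] -16.76 [ 0.51  0.01 -0.87] 0.0119
8.9667 [ 0.4554 -0.2226  0.0834] [ 2.5183e+00  1.8715e+00 -1.3000e-03] -16.76 [ 0.06 -0.2  -1.94] 0.0116
9.0167 [ 0.4554 -0.2227  0.0834] [ 2.5182e+00  1.8715e+00 -1.3000e-03] -16.76 [ 0.63 -0.53 -0.2 ] 0.0116
9.0667 [ 0.4554 -0.2227  0.0834] [ 2.5182e+00  1.8715e+00 -1.3000e-03] -16.76 [-0.17  0.28 -0.66] 0.012
wrist9 dark [[236.73, 222.66, 5.91], [328.38, 222.67, 5.93]] [50.03]
leaf-jamb along x_j -0.0002324209026001197 y_j 1.8268551506845907e-05
```

View pics/z9.png

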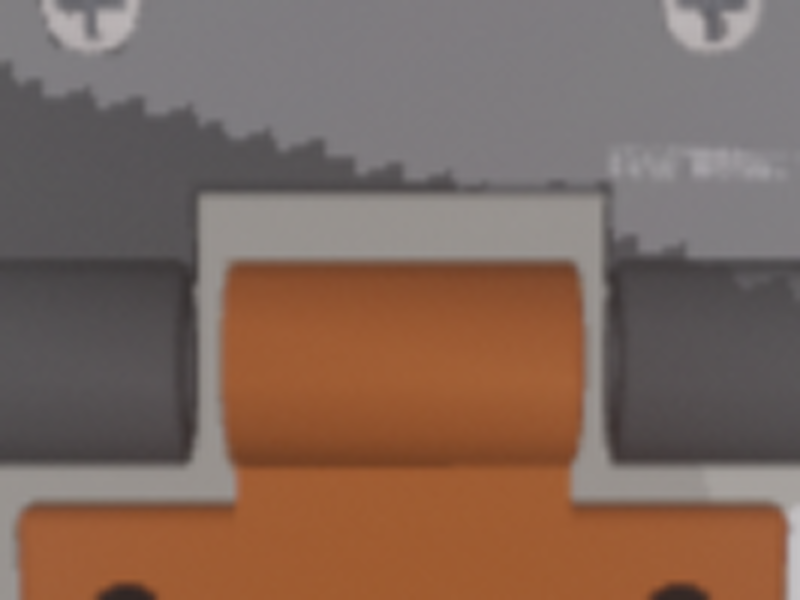

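View pics/z9c.png

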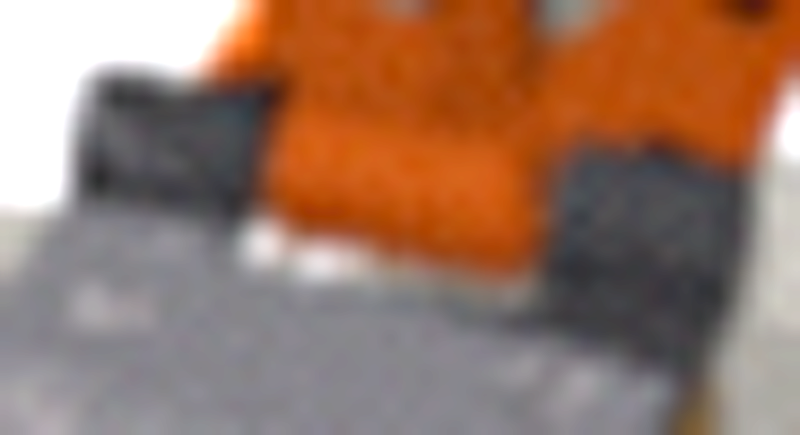

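Run:
```python
from h import *
c=load("side9");f=c["frame"].astype(int)
a=np.radians(-16.75);y=np.array([np.cos(a),np.sin(a),0]);x=np.array([np.sin(a),-np.cos(a),0]);B=np.array([.4666,-.184,.06])
for u in (283,286,289,292,295,298,301,304):
    print(u,[tuple(f[v,u]) for v in range(232,243)])
# predicted rows for each column
o=c["cam_to_world"][:3,3]
def pr(t,dx,dz): return proj(c,B+y*t+x*dx+np.array([0,0,dz]))
n=np.array([-.15,-.5,.855])
for t in (-12,0,12):
    t=t/1000
    print(t*1000,"orange low",pr(t,0,0) , (proj(c,B+y*t-n*.009)).round(2),"top",proj(c,B+y*t+n*.009).round(2),"notch edge",pr(t,-.014,-.004).round(2),"bottom notch",pr(t,-.014,-.009).round(2))
for t in (-.029,.029): print("grey top",t,proj(c,B+y*t+n*.009).round(2))
for u in (280,284,287,308,311,314): print(u,[(v,int(f[v,u].sum()/3),int(f[v,u,0]-f[v,u,2])) for v in range(223,236)])
```

```text
283 [(np.int64(61), np.int64(61), np.int64(63)), (np.int64(68), np.int64(66), np.int64(67)), (np.int64(86), np.int64(84), np.int64(89)), (np.int64(96), np.int64(95), np.int64(99)), (np.int64(101), np.int64(101), np.int64(104)), (np.int64(97), np.int64(97), np.int64(100)), (np.int64(101), np.int64(100), np.int64(103)), (np.int64(107), np.int64(103), np.int64(106)), (np.int64(108), np.int64(105), np.int64(108)), (np.int64(98), np.int64(96), np.int64(101)), (np.int64(98), np.int64(96), np.int64(102))]
286 [(np.int64(61), np.int64(60), np.int64(62)), (np.int64(60), np.int64(61), np.int64(62)), (np.int64(73), np.int64(74), np.int64(75)), (np.int64(93), np.int64(92), np.int64(95)), (np.int64(96), np.int64(95), np.int64(100)), (np.int64(98), np.int64(98), np.int64(102)), (np.int64(97), np.int64(98), np.int64(101)), (np.int64(100), np.int64(99), np.int64(102)), (np.int64(95), np.int64(95), np.int64(100)), (np.int64(99), np.int64(97), np.int64(101)), (np.int64(98), np.int64(96), np.int64(100))]
289 [(np.int64(68), np.int64(54), np.int64(51)), (np.int64(71), np.int64(58), np.int64(55)), (np.in
[... 3881 characters left out ...]
9, 66, -2), (230, 65, -2), (231, 63, -4), (232, 57, -4), (233, 58, -3), (234, 69, -2), (235, 81, -3)]
308 [(223, 92, 43), (224, 78, 75), (225, 73, 97), (226, 73, 98), (227, 74, 97), (228, 77, 91), (229, 71, 73), (230, 68, 33), (231, 64, 5), (232, 64, -4), (233, 66, -5), (234, 58, -5), (235, 62, -4)]
311 [(223, 73, 99), (224, 73, 97), (225, 73, 96), (226, 75, 95), (227, 77, 94), (228, 73, 96), (229, 70, 77), (230, 67, 36), (231, 60, 2), (232, 65, -4), (233, 63, -4), (234, 64, -3), (235, 62, -1)]
314 [(223, 73, 98), (224, 73, 97), (225, 75, 94), (226, 73, 96), (227, 72, 101), (228, 76, 97), (229, 69, 91), (230, 62, 55), (231, 59, 13), (232, 62, -4), (233, 67, -3), (234, 63, -2), (235, 65, -3)]
```

Run:
```python
from plant import robot,ticket
s=robot.read_state();print(s["t"],s["tool_pos"],s["force"],s["opening"],abs(s["dq"]).max())
print(ticket.close_job())
```

```text
9.0667 [ 0.45541971 -0.22266852  0.08335929] [-0.17281578  0.27873042 -0.65931578] 0.011968452691652033 0.0024694031795126983
the job is handed in; nothing more can be done
None
```

I gripped the small orange leaf by its fin at 30 N and lowered its knuckle into the gap on the jamb. I handed the job in at 9.1 s with the leaf still held. The report gives no verdict, so the checks below are my own.

- **Across and along the bore:** the last wrist picture puts the orange bore about 0.2 mm from the grey axis across and about 0 mm along it. The orange and grey knuckle edges line up within half a pixel, and yaw agrees within about 0.1°.
- **Level and steady:** the tool points straight down to within about 0.005 rad, the arm was still, and the wrist force was at noise level. The 12 mm fin is held between the fingers.
- **Height, where checks disagreed:**
  - The grasp height and wrist-camera hole spacing put the bore at about 59.5–60 mm.
  - Wrist-camera knuckle widths hinted it was about 1.5 mm low.
  - The coarser side view hinted it was about 1.4 mm high.
  - All three are inside the ±2.8 mm limit, so I left it there.
- **Other things:** the path stayed clear of the pin, screwdriver, tape and glue stick, but I did not re-measure their positions at the end.

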